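# Cover the screw pot and hold it up off its block

### The job

Put the small turned lid on the narrow wooden screw pot that stands on the timber block, so that it sits seated and level, setting it down gently and letting go of it. Then take the pot itself by its sides, lift it level at least 10 cm above the block and finish holding it there, still and level, with the lid on and untouched: do not put it down or let go. Never tip the pot, and leave everything else on the bench where it is.

Things in the scene. Friction and masses are not known exactly. Their poses are not given: they have to be found in the camera images.
- block: fixed pale timber block, 90 x 90 mm and 45 mm high, the pot's stand; origin at the centre of its underside, on the bench; sides along its x and y
- pot: narrow straight-sided round dark wooden pot, open at the top, 62 mm outer diameter, 78 mm high, wall 5.5 mm (mouth 51 mm), loose, 0.2 to 0.45 kg, a few brass screws in the bottom; stands upright on the block; origin at the centre of its underside, z up along its axis
- pot_rim (a point): centre of the pot's mouth, level with its rim, 78 mm above the pot's origin
- lid: small round dark wooden lid, 0.06 kg, right way up on the bench: plug 46 mm wide, 8 mm deep (foot tapered), under a 58 mm disc 6 mm thick, and on top an upright round knob 18 mm wide, 18 mm high; 32 mm high in all. Origin: centre of the plug's underside, z up. Seated: plug in the mouth, disc on the rim, origin 70 mm above the pot's origin (8 mm below the rim)
- lid_knob (a point): centre of the top of the small lid's knob, 32 mm above the lid's origin
- wide_lid: the other lid, like the small one but 92 mm wide, too large for the pot; leave it. Origin at the centre of its underside
- wide_pot: low open wooden pot, 96 mm diameter, 55 mm high, at the back; leave it. Origin at the centre of its underside
- figure_a: carved wooden figure, about 60 mm wide and 136 mm tall, standing; leave it. Origin under its middle
- figure_b: carved wooden figure, about 70 mm wide and 152 mm tall, standing; leave it. Origin under its middle
- chisel: wood chisel lying along its x, 225 mm long, 25 mm high; leave it. Origin on the bench under its middle
- brush: brush lying along its x, 200 mm long, under 30 mm high; leave it. Origin on the bench under its middle
- mallet: carver's round wooden mallet standing on its head, 84 mm wide, 203 mm tall; leave it. Origin at the centre of its underside
- jar: white jar, 64 mm diameter, 100 mm high; leave it. Origin at the centre of its underside

How it is judged:
By the outcome, as a careful person would: the job done as asked, in the order asked, and still so for the second after the job is handed in, while the arm keeps its last pose, push and grip.
It also fails if it takes over 58 s, if anything falls off the work surface, if the arm or the gripper's body presses on something with over 40 N, if the wrist force passes 120 N, or if a joint passes its speed limit or range.

### The arm

A 7-joint arm with a two-finger parallel gripper is mounted at the origin on the work surface. World frame = base frame: x ahead of the robot, y to its left, z up, the work surface at z = 0. Lengths are in m, angles in rad, forces in N, time in s.
With the tool pointing down it reaches from about 0.425 to 0.925 m from the base axis. Payload 6.8 kg.
Tool frame: the origin (TCP) lies midway between the tips of the shut fingers; the grasp point (between the pads) lies 19 mm behind it; z points along the fingers, y is the line along which they close (so a half turn about z gives the same grasp; the last joint's range is limited). The gripper opens to 88 mm and grips with 3 to 60 N. Pads are 20 mm wide; open, the fingers measure 115 mm over their backs; the gripper's body (75 mm by 178 mm) begins 61 mm behind the grasp point.
Start: joints at [-1.235, 0.477, 0.022, 1.555, -0.011, 1.109, -0.083], TCP at [0.29, 0.61, 0.223] pointing down, gripper open.
Joint ranges: [-2.96, 2.96], [-0.34, 2.1], [-1.41, 1.46], [0.24, 2.44], [-1.37, 4.51], [0.17, 1.92], [-2.96, 2.96]. Speed limits (rad/s): [2.39, 2.39, 3.14, 3.14, 3.14, 3.14, 3.14].

### API

Orientations are given as a unit quaternion [x, y, z, w].
In Python, from rig import r gives the robot as it stands.
- The arm moves only by the shell command python3 -m jog 'ROWS' [OPENING] [FORCE]. ROWS is text: rows parted by semicolons, each of 6 numbers parted by spaces: the shift along the tool's x, y, z in units of 75 cm (1.0 is 75 cm), then the turn, a rotation vector about the tool's x, y, z in units of 180 degrees (1.0 is 180 degrees). A call has 1 to 12 rows; each row is the pose to reach, as a shift and turn from the pose commanded when the call began, along the tool's axes at that moment, turning the shorter way round; what a row does not reach only later rows make up. A row lasts 1/10 s, in which the tool goes at most 50 mm and 8.59 degrees, less where a joint would pass 70% of its speed; a pose out of reach is approached as far as the arm can. A call with a number of a shift or a turn outside -1 to 1 is refused whole. A call with a gripper value outside its range is refused whole. OPENING is the opening, from 0 (shut) to 1 (fully open), set as the call begins (- or left out, the last holds). The fingers move at their own pace and stop on an object; FORCE is the grip in N (left out, the last holds). Time passes only in rows, so rows that repeat a pose let the fingers close. It gives the time, the measured TCP pose, the force, the opening and the grip force at its end, in the units of the state.
- r.observe(): the state, without advancing time (a new reading comes with each control period).
- r.snapshot(name): name is "scene" or "top" or "wrist"; returns the picture (384x512x3 uint8, blue, green, red); there is no depth.
- r.get_calibration(name): a dict with "K" (3x3 intrinsics, pixels), "cam_to_world" (4x4, takes a point from camera to world coordinates). Camera axes: x right, y down, z forward; pixel columns grow to the right and rows downward; lengths in m; the calibration is good to about 2 mm. A picture is of the moment at which its call begins: read the wrist's pose just before it. get_calibration takes no time and is no camera call; for the wrist camera it gives the pose at the moment of the call.
- r.sign_off(): hands the job in; it is judged then, once.
Trained networks look in the newest picture that a camera, given by its name, has taken for a name from the list of things; names that differ only in an ending like _2 or _b are one class to them, and where a whole thing is asked for, a point or a joint stands for the part that bears it (a point fixed in the world has none). Each returns a list of dicts, best first, with "confidence" (0 to 1); they miss things now and then, are a little off and sometimes report something else, mostly with a low value. They report only what shows in the picture. A call takes as long as a camera call.
- r.search_frame(target, camera): "bbox" ([left, top, right, bottom] in pixels, round what is visible of it).
- r.place_of(target, camera): "position" ([column, row] in pixels: a listed point, or the origin of a listed thing).
The state is a dict: "time_s": time; "joints": joint angles; "joint_vel": joint speeds; "effort": joint torques, N m; "tool_pos": TCP position; "ee_rot": TCP orientation; "force": force on the tool from outside, world axes, zero at the start; "ft_torque": the same for the moment, N m; "opening": finger opening in m; "finger_force": force on a finger pad.
Only numpy, scipy, OpenCV 4.12 (cv2) and the standard library are available. Lean on these libraries where they do the work, as an engineer would, in place of code of your own. Each camera call takes 0.05 s, during which the arm holds its last target. There are 200 camera calls.

## Working session

There is one attempt and no reset: what is moved stays moved. The work goes in short steps, Python scripts to look and compute and a shell command to move; the robot and the scene stay as the last step left them, time stands still between calls to the robot, and variables do not carry over. Pictures are saved under pics/ and viewed, at most 12 in all, crops included, and the job is handed in when it is done.

```bash
mkdir -p pics; cat > h.py <<'E'
import numpy as np, cv2
from rig import r
from scipy.spatial.transform import Rotation as R
def pix2world(uv,cal,z):
    K=np.array(cal["K"]);T=np.array(cal["cam_to_world"])
    d=T[:3,:3]@np.linalg.solve(K,[uv[0],uv[1],1.]);o=T[:3,3]
    return o+d*(z-o[2])/d[2]
def proj(p,cal):
    K=np.array(cal["K"]);T=np.array(cal["cam_to_world"])
    c=T[:3,:3].T@(np.array(p)-T[:3,3]);q=K@c
    return q[:2]/q[2]
def tri(obs):
    A=np.zeros((3,3));b=np.zeros(3)
    for uv,cal in obs:
        K=np.array(cal["K"]);T=np.array(cal["cam_to_world"])
        d=T[:3,:3]@np.linalg.solve(K,[uv[0],uv[1],1.]);d/=np.linalg.norm(d)
        P=np.eye(3)-np.outer(d,d);A+=P;b+=P@T[:3,3]
    return np.linalg.solve(A,b)
def rows(target,yaw_turn=0):
    s=r.observe();Rt=R.from_quat(s["ee_rot"])
    return Rt.inv().apply(np.array(target)-s["tool_pos"])/0.75
E
python3 - <<'E'
from h import *
s=r.observe();print(s["tool_pos"],s["ee_rot"],s["opening"],s["time_s"])
print(R.from_quat(s["ee_rot"]).as_matrix().round(3))
ims=[]
for c in ["scene","top","wrist"]:
    cal=r.get_calibration(c); im=r.snapshot(c); cv2.imwrite(f"pics/a_{c}.png",im)
    print(c,np.round(np.array(cal["cam_to_world"])[:3],3).tolist(), np.array(cal["K"])[0,0])
    for t,z in [("pot_rim",.123),("pot",.045),("lid_knob",.032),("lid",0),("block",0),("wide_lid",0),("wide_pot",0),("figure_a",0),("figure_b",0),("chisel",0),("brush",0),("mallet",0),("jar",0)]:
        if c=="wrist" and t not in("lid","lid_knob","pot_rim"):continue
        for o in r.place_of(t,c)[:2]:
            print(t,np.round(o["position"],1),round(o["confidence"],2),pix2world(o["position"],cal,z).round(3))
E
```

```text
[0.28958438 0.60906932 0.22170751] [ 2.20079021e-01  9.75481639e-01 -8.81522686e-04 -1.40830012e-04] 0.08777081342997307 0.0
[[-0.903  0.429 -0.001]
 [ 0.429  0.903 -0.002]
 [-0.    -0.002 -1.   ]]
scene [[-0.443, 0.73, -0.52, 1.215], [0.896, 0.352, -0.269, 0.321], [-0.013, -0.585, -0.811, 1.085]] 384.34219676544956
pot_rim [341.1 208.1] 0.7 [0.536 0.257 0.123]
pot_rim [383.1 272.7] 0.28 [0.685 0.425 0.123]
pot [336.8 220.5] 0.6 [0.532 0.255 0.045]
lid_knob [193.1 165.8] 0.73 [ 0.529 -0.282  0.032]
lid [203.8 226.6] 0.67 [ 0.715 -0.132  0.   ]
lid [267.5 200.9] 0.63 [0.531 0.013 0.   ]
block [337.8 228.4] 0.74 [0.53  0.265 0.   ]
block [384.9 273.5] 0.63 [0.617 0.444 0.   ]
wide_lid [267.7 200.6] 0.69 [0.529 0.013 0.   ]
wide_pot [234.2 251.4] 0.9 [0.751 0.001 0.   ]
figure_a [276.2 267.1] 0.77 [0.742 0.142 0.   ]
figure_a [201.4 227.7] 0.61 [ 0.722 -0.137  0.   ]
figure_b [276.2 267.1] 0.77 [0.742 0.142 0.   ]
figure_b [201.4 227.7] 0.61 [ 0.722 -0.137  0.   ]
chisel [301.6 214. ] 0.63 [0.529 0.138 0.   ]
brush [229.9 174.2] 0.92 [ 0.484 -0.16   0.   ]
mallet [138.5 171.3] 0.93 [ 0.
[... 493 characters left out ...]
01  0.   ]
wide_lid [174.5 209.8] 0.53 [0.518 0.269 0.   ]
wide_pot [255.8 131.4] 0.93 [ 0.766 -0.001  0.   ]
figure_a [299.  143.8] 0.88 [ 0.722 -0.141  0.   ]
figure_a [211.4 143.6] 0.79 [0.73  0.145 0.   ]
figure_b [299.  143.8] 0.88 [ 0.722 -0.141  0.   ]
figure_b [211.4 143.6] 0.79 [0.73  0.145 0.   ]
chisel [216.2 207.6] 0.68 [0.521 0.134 0.   ]
chisel [254.2 208.9] 0.48 [0.513 0.011 0.   ]
brush [297.6 216.9] 0.65 [ 0.484 -0.129  0.   ]
mallet [393.2 169.8] 0.59 [ 0.628 -0.446  0.   ]
mallet [167.2 203.9] 0.57 [0.538 0.292 0.   ]
jar [117.6 185.6] 0.75 [0.601 0.451 0.   ]
wrist [[0.429, 0.873, 0.232, 0.226], [0.904, -0.414, -0.11, 0.64], [-0.0, 0.257, -0.966, 0.385]] 269.8914141938796
```

View pics/a_scene.png

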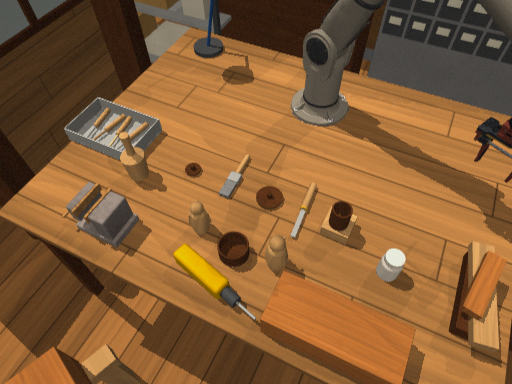

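View pics/a_top.png

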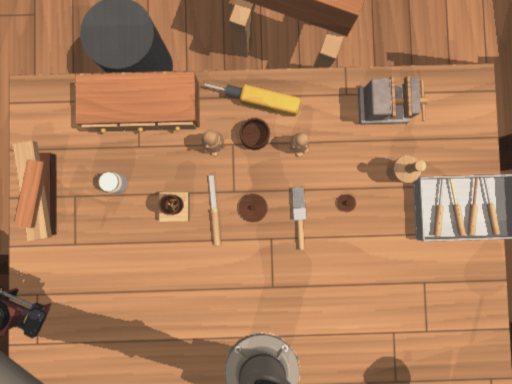

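The scene shows the small lid at about (193,170) and the pot on its block at (341,212). In the top view they are at (346,203) and (171,204). The two cameras agree, so I'll go above the lid by way of a midpoint.

```bash
python3 -m jog '-0.487 -0.372 0 0 0 0;-0.487 -0.372 0 0 0 0;-0.487 -0.372 0 0 0 0;-0.487 -0.372 0 0 0 0;-0.487 -0.372 0 0 0 0;-0.487 -0.372 0 0 0 0;-0.487 -0.372 0 0 0 0;-0.487 -0.372 0 0 0 0;-0.487 -0.372 0 0 0 0;-0.487 -0.372 0 0 0 0' 1
python3 -m jog '-0.308 -0.567 0.07 0 0 0;-0.308 -0.567 0.07 0 0 0;-0.308 -0.567 0.07 0 0 0;-0.308 -0.567 0.07 0 0 0;-0.308 -0.567 0.07 0 0 0;-0.308 -0.567 0.07 0 0 0;-0.308 -0.567 0.07 0 0 0;-0.308 -0.567 0.07 0 0 0;-0.308 -0.567 0.07 0 0 0;-0.308 -0.567 0.07 0 0 0;-0.308 -0.567 0.07 0 0 0;-0.308 -0.567 0.07 0 0 0'
cat > look.py <<'E'
import sys
from h import *
n,*ts=sys.argv[1:]
s=r.observe();print(s["time_s"],s["tool_pos"].round(4) if hasattr(s["tool_pos"],"round") else s["tool_pos"],np.round(s["joints"],2),np.round(s["force"],1))
cal=r.get_calibration("wrist");im=r.snapshot("wrist");cv2.imwrite(f"pics/{n}.png",im)
Z=dict(pot_rim=.123,lid_knob=.032,lid=0,pot=.045,block=0)
for t in ts:
    for o in r.place_of(t,"wrist")[:2]: print(t,np.round(o["position"],1),round(o["confidence"],2),pix2world(o["position"],cal,Z[t]).round(4))
    for o in r.search_frame(t,"wrist")[:1]: print(t,np.round(o["bbox"],1),round(o["confidence"],2))
E
python3 look.py w1 lid_knob lid
```

```text
time_s: 2.6
tool_pos: [0.5026, 0.1941, 0.2231]
ee_rot: [0.225, 0.974, -0.001, 0.001]
force: [-0.4, -0.3, 0.1]
opening: 0.0879
finger_force: 0.0
time_s: 3.8
tool_pos: [0.5259, -0.2825, 0.1698]
ee_rot: [0.221, 0.975, 0.0, -0.0]
force: [-0.4, 0.4, 0.7]
opening: 0.0883
finger_force: 0.0
3.8 [ 0.5259 -0.2825  0.1698] [ 0.09  0.42  0.39  1.82 -0.2   0.94  1.69] [-0.4  0.4  0.7]
lid_knob [254.4 191. ] 0.59 [ 0.5287 -0.2893  0.032 ]
lid_knob [232.3 162.5 279.7 207.5] 0.64
lid [252.7 183.6] 0.93 [ 0.5262 -0.291   0.    ]
lid [230.  159.5 277.1 209.8] 0.65
```

View pics/w1.png

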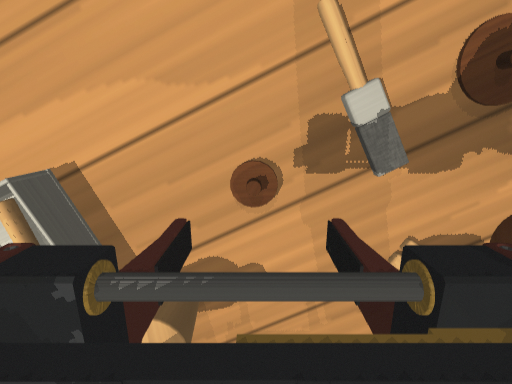

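The lid disc is centred near (254,183), between the fingertips at about 190 and 327. I'll fit the disc outline for a precise centre.

```bash
cat > disc.py <<'E'
import sys
from h import *
# fit outline of a dark blob near pixel (u,v) in a saved-now wrist picture; circle at height z
def disc(u,v,z,rad,thr=95,name=None):
    cal=r.get_calibration("wrist");im=r.snapshot("wrist")
    if name: cv2.imwrite(f"pics/{name}.png",im)
    m=(im[:,:,2]<thr+25).astype(np.uint8)
    m=cv2.morphologyEx(m,cv2.MORPH_OPEN,np.ones((3,3)))
    n,l,st,c=cv2.connectedComponentsWithStats(m)
    k=l[int(v),int(u)];print("stats",st[k],c[k])
    ct=max(cv2.findContours((l==k).astype(np.uint8),0,cv2.CHAIN_APPROX_NONE)[0],key=len)[:,0]
    P=np.array([pix2world(p,cal,z)[:2] for p in cv2.convexHull(ct)[:,0]])
    (cx,cy),rr=cv2.minEnclosingCircle(P.astype(np.float32))
    e=cv2.fitEllipse(P.astype(np.float32)*1000)
    print("circle",round(cx,4),round(cy,4),round(rr,4),"ellipse mm",np.round(e[0],1),np.round(e[1],1))
if __name__=="__main__":
    a=[float(x) for x in sys.argv[1:5]];disc(*a,name=sys.argv[6] if len(sys.argv)>6 else None,thr=float(sys.argv[5]))
E
python3 disc.py 244 195 .012 .029 110
python3 - <<'E'
from h import *
im=cv2.imread("pics/w1.png")
print(im[184,220:290,2].tolist());print(im[150:220,243,2].tolist())
E
```

```text
stats [ 229  158   52   49 1982] [254.20837538 181.74772957]
circle 0.5245 -0.2848 0.0328 ellipse mm [ 524.1 -285.4] [57.9 65.5]
[180, 182, 180, 181, 181, 181, 182, 181, 182, 182, 123, 110, 108, 100, 101, 101, 100, 100, 102, 102, 102, 102, 103, 103, 103, 103, 89, 88, 98, 96, 98, 95, 95, 98, 101, 101, 98, 98, 94, 90, 50, 55, 70, 70, 71, 69, 71, 72, 108, 106, 106, 106, 107, 106, 107, 106, 106, 100, 116, 116, 116, 117, 142, 182, 186, 188, 190, 191, 194, 195]
[198, 201, 200, 199, 200, 199, 200, 200, 201, 201, 202, 199, 174, 95, 114, 112, 113, 112, 113, 114, 111, 103, 103, 105, 105, 103, 104, 101, 103, 106, 105, 102, 102, 101, 103, 104, 102, 102, 102, 101, 99, 97, 98, 102, 105, 105, 105, 101, 98, 100, 100, 97, 98, 97, 115, 156, 169, 173, 177, 181, 187, 195, 194, 193, 193, 194, 194, 194, 194, 194]
```

```bash
python3 -m jog '-0.002 -0.005 0.09 0 0 0;-0.002 -0.005 0.09 0 0 0;-0.002 -0.005 0.09 0 0 0;-0.002 -0.005 0.09 0 0 0'
python3 look.py w2 lid_knob lid; python3 - <<'E'
import cv2;im=cv2.imread("pics/w2.png");cv2.imwrite("pics/w2c.png",cv2.resize(im[130:330,140:400],None,fx=3,fy=3,interpolation=2))
E
```

```text
time_s: 4.5
tool_pos: [0.5261, -0.2862, 0.1032]
ee_rot: [0.22, 0.976, -0.0, 0.0]
force: [-0.3, -0.1, -0.1]
opening: 0.0881
finger_force: 0.0
4.5 [ 0.5261 -0.2862  0.1032] [ 0.12  0.51  0.36  1.87 -0.24  0.81  1.74] [-0.3 -0.1 -0.1]
lid_knob [256.3 204.4] 0.7 [ 0.5262 -0.2887  0.032 ]
lid_knob [225.7 168.9 287.7 228.4] 0.87
lid [253.8 194.5] 0.72 [ 0.5244 -0.2909  0.    ]
lid [224.9 167.5 284.9 228.2] 0.79
```

View pics/w2c.png

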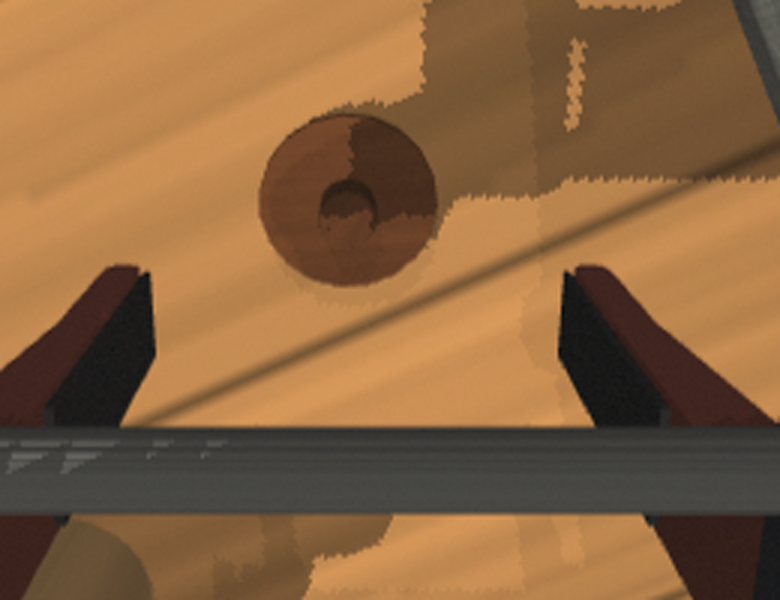

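The lid is shown square-on, disc spanning columns 226 to 286 and rows 168 to 226. I'll fit the modelled disc to those limits.

```bash
cat >> h.py <<'E'
from scipy.optimize import least_squares
def fitdisc(bbox,cal,zs,rad,x0):
    a=np.linspace(0,2*np.pi,180)
    def bb(p):
        q=np.array([proj([p[0]+rad*np.cos(t),p[1]+rad*np.sin(t),z],cal) for z in zs for t in a])
        return np.r_[q.min(0),q.max(0)]
    s=least_squares(lambda p:bb(p)-bbox,x0);return s.x,s.fun
E
python3 - <<'E'
from h import *
cal=r.get_calibration("wrist");s=r.observe()
for b in ([226.3,167.7,286.,225.7],[225.7,168.9,287.7,228.4]):
    x,f=fitdisc(b,cal,[.008,.014],.029,[.526,-.287]);print(x.round(4),f.round(1))
print(proj([x[0],x[1],.032],cal))
d=R.from_quat(s["ee_rot"]).inv().apply(np.r_[x,.0175]-s["tool_pos"]);print(d.round(4),(d/.75).round(4))
E
```

```text
[ 0.5261 -0.2892] [-0.  -0.3  0.   0.3]
[ 0.528  -0.2896] [ 1.2  0.5 -1.2 -0.6]
[256.58161535 205.49686485]
[-0.0024 -0.002   0.0864] [-0.0032 -0.0026  0.1153]
```

```bash
python3 -m jog '-0.002 -0.003 0.04 0 0 0;-0.002 -0.003 0.08 0 0 0;-0.002 -0.003 0.095 0 0 0;-0.002 -0.003 0.105 0 0 0;-0.002 -0.003 0.113 0 0 0;-0.002 -0.003 0.113 0 0 0;-0.002 -0.003 0.113 0 0 0'
python3 -m jog '0 0 0 0 0 0;0 0 0 0 0 0;0 0 0 0 0 0;0 0 0 0 0 0;0 0 0 0 0 0;0 0 0 0 0 0;0 0 0 0 0 0;0 0 0 0 0 0' 0 12
```

```text
time_s: 5.45
tool_pos: [0.5266, -0.2895, 0.0187]
ee_rot: [0.22, 0.975, -0.0, 0.001]
force: [0.6, 0.0, 0.1]
opening: 0.0881
finger_force: 0.0
time_s: 6.25
tool_pos: [0.526, -0.2891, 0.0179]
ee_rot: [0.22, 0.975, 0.0, -0.0]
force: [-0.6, 0.5, -0.3]
opening: 0.0274
finger_force: 0.0
```

```bash
python3 -m jog '0 0 0 0 0 0;0 0 0 0 0 0;0 0 0 0 0 0;0 0 0 0 0 0;0 0 0 0 0 0'
python3 -m jog '0 0 -0.02 0 0 0;0 0 -0.05 0 0 0;0 0 -0.1 0 0 0;0 0 -0.15 0 0 0;0 0 -0.18 0 0 0;0 0 -0.2 0 0 0;0 0 -0.2 0 0 0'
python3 look.py w3 lid_knob lid;python3 - <<'E'
import cv2;im=cv2.imread("pics/w3.png");cv2.imwrite("pics/w3c.png",cv2.resize(im[130:330,140:400],None,fx=3,fy=3,interpolation=2))
E
```

```text
time_s: 6.75
tool_pos: [0.5261, -0.2891, 0.0179]
ee_rot: [0.22, 0.975, -0.0, 0.0]
force: [-0.0, 0.4, -0.6]
opening: 0.0175
finger_force: 12.0
time_s: 7.45
tool_pos: [0.5271, -0.2897, 0.1704]
ee_rot: [0.22, 0.975, -0.0, 0.002]
force: [0.3, 0.2, -0.5]
opening: 0.0178
finger_force: 12.0
7.45 [ 0.5271 -0.2897  0.1704] [ 0.09  0.43  0.4   1.81 -0.2   0.94  1.71] [ 0.3  0.2 -0.5]
lid_knob [258.  242.1] 0.92 [ 0.5902 -0.3205  0.032 ]
lid_knob [212.8 188.9 303.6 273. ] 0.62
lid [258.4 223.3] 0.92 [ 0.5797 -0.315   0.    ]
lid [215.7 187.5 300.2 273.4] 0.62
```

View pics/w3c.png

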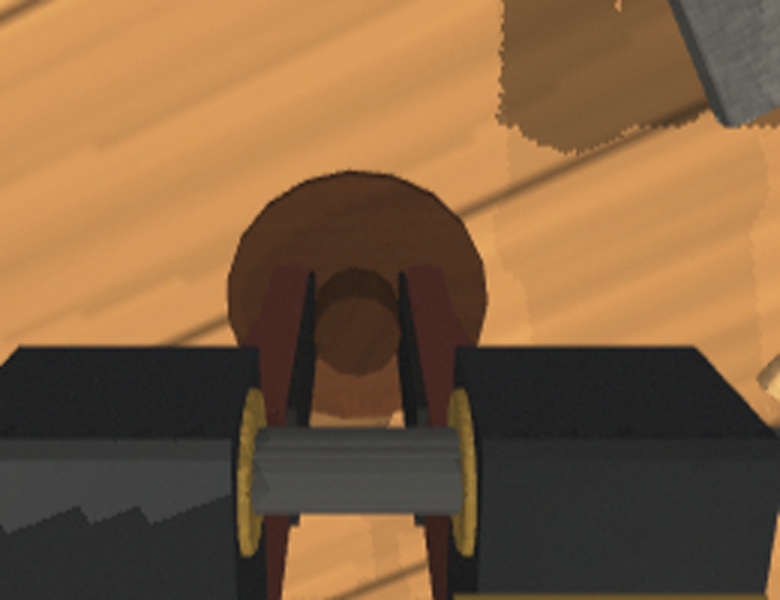

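The lid hangs level from its knob, with the disc spanning columns 216 to 302.7 and rows 186.7 to 269.3. I'll fit its offset from the TCP and work out the move to the pot.

```bash
python3 - <<'E'
from h import *
cal=r.get_calibration("wrist");s=r.observe();p=np.array(s["tool_pos"]);Rt=R.from_quat(s["ee_rot"]);z=p[2]-.0179
x,f=fitdisc([216,186.7,302.7,269.3],cal,[z+.008,z+.014],.029,p[:2]);print(x,f.round(1),"tool offset",Rt.inv().apply(np.r_[x,p[2]]-p).round(4))
for q in ([.50,-.0,.20],[.50,.12,.24],[.535,.259,.24]):
    print((Rt.inv().apply(np.array(q)-p)/.75).round(3))
obs=[([341.1,208.1],r.get_calibration("scene")),([168.9,203.9],r.get_calibration("top"))];print(tri(obs))
E
```

```text
[ 0.52421764 -0.28782546] [-0.6 -0.7  0.6  0.8] tool offset [0.0012 0.0003 0.    ]
[ 0.196  0.333 -0.044]
[ 0.264  0.478 -0.098]
[ 0.302  0.665 -0.098]
[0.5363726  0.2594588  0.12464582]
```

```bash
python3 -m jog '0.424 0.668 -0.06 0 0 0;0.424 0.668 -0.06 0 0 0;0.424 0.668 -0.06 0 0 0;0.424 0.668 -0.06 0 0 0;0.424 0.668 -0.06 0 0 0;0.424 0.668 -0.06 0 0 0;0.424 0.668 -0.06 0 0 0;0.424 0.668 -0.06 0 0 0;0.424 0.668 -0.06 0 0 0;0.424 0.668 -0.06 0 0 0;0.424 0.668 -0.06 0 0 0;0.424 0.668 -0.06 0 0 0'
python3 -m jog '0 0 0 0 0 0;0 0 0 0 0 0;0 0 0 0 0 0'
python3 look.py w4 pot_rim pot block
```

```text
time_s: 8.9
tool_pos: [0.4528, 0.3021, 0.2121]
ee_rot: [0.22, 0.976, -0.001, -0.001]
force: [0.3, -0.6, 0.1]
opening: 0.0172
finger_force: 12.0
time_s: 9.2
tool_pos: [0.454, 0.2982, 0.212]
ee_rot: [0.221, 0.975, -0.001, -0.0]
force: [0.2, -0.5, -0.2]
opening: 0.0177
finger_force: 12.0
9.2 [0.454  0.2982 0.212 ] [-0.82  0.27  0.15  1.89 -0.05  0.98  0.47] [ 0.2 -0.5 -0.2]
pot_rim [259.1 282.2] 0.52 [0.5375 0.2586 0.123 ]
pot [242.9 265.6 276.7 302.9] 0.66
```

View pics/w4.png

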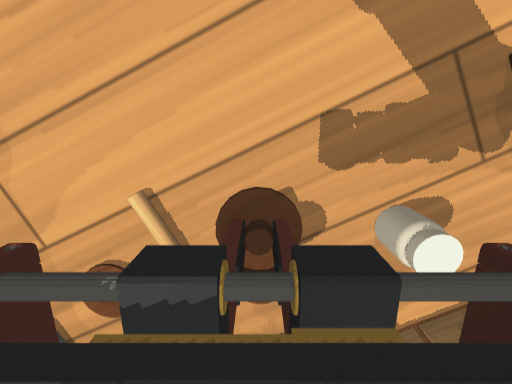

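The pot is hidden below the gripper, because image-down is tool −x. I'll pass over it and view it from the far side.

```bash
python3 -m jog '-0.24 0 0 0 0 0;-0.24 0 0 0 0 0;-0.24 0 0 0 0 0;-0.24 0 0 0 0 0;-0.24 0 0 0 0 0;-0.24 0 0 0 0 0;-0.24 0 0 0 0 0;-0.24 0 0 0 0 0'
python3 look.py w5 pot_rim pot block;python3 - <<'E'
import cv2;im=cv2.imread("pics/w5.png");cv2.imwrite("pics/w5c.png",cv2.resize(im[30:230,130:390],None,fx=3,fy=3,interpolation=2))
E
```

```text
time_s: 10.35
tool_pos: [0.6153, 0.224, 0.213]
ee_rot: [0.219, 0.976, 0.0, -0.0]
force: [-0.1, -0.1, 0.8]
opening: 0.0176
finger_force: 12.0
10.35 [0.6153 0.224  0.213 ] [-0.59  0.46  0.21  1.63 -0.1   1.07  0.77] [-0.1 -0.1  0.8]
pot_rim [410.6  96.2] 0.74 [0.5885 0.3848 0.123 ]
pot_rim [224.   63.2 291.9 136.3] 0.69
pot [ 93.8 175.7] 0.65 [0.522  0.0414 0.045 ]
pot [259.5 106.6] 0.63 [0.5358 0.2626 0.045 ]
pot [223.6  66.3 294.  135.1] 0.92
block [205.9  46.4 308.3 152.8] 0.63
```

View pics/w5c.png

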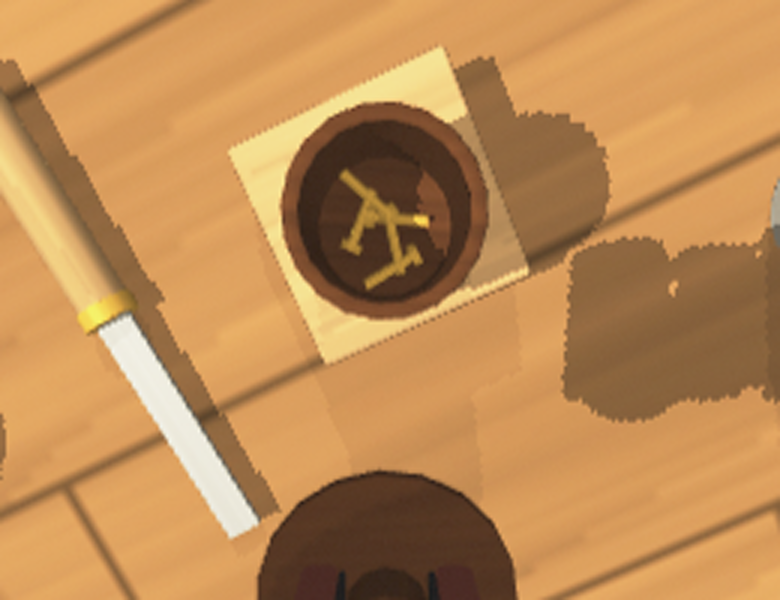

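The pot's rim spans columns 224.3 to 292.7 and rows 64 to 136.3, with its mouth open and screws inside. I'll fit the rim and the mouth.

```bash
python3 - <<'E'
from h import *
cal=r.get_calibration("wrist");s=r.observe();p=np.array(s["tool_pos"]);Rt=R.from_quat(s["ee_rot"])
c=lambda a:[a[0]/3+130,a[1]/3+30,a[2]/3+130,a[3]/3+30]
x,f=fitdisc(c([283,102,488,319]),cal,[.123],.031,[.535,.26]);print(x.round(4),f.round(1))
x2,f2=fitdisc(c([298,120,472,301]),cal,[.123],.0255,[.535,.26]);print(x2.round(4),f2.round(1))
xl,fl=fitdisc(c([258,470,517,720]),cal,[p[2]-.0179+.008,p[2]-.0179+.014],.029,p[:2]);print(xl,Rt.inv().apply(np.r_[xl,p[2]]-p).round(4))
# direct approx for cross-check
print(pix2world([258.5,100.2],cal,.123))
t=(x+x2)/2
d=Rt.inv().apply(np.r_[t,.16]-p);print(d.round(4),(d/.75).round(4))
E
```

```text
[0.5364 0.2604] [-0.8 -0.7  0.8  0.8]
[0.536  0.2605] [ 0.2 -0.2 -0.2  0.2]
[0.61561169 0.22336807] [0.0009 0.0002 0.    ]
[0.53545723 0.26088122 0.123     ]
[ 0.0886 -0.0004  0.053 ] [ 0.1181 -0.0005  0.0707]
```

```bash
python3 -m jog '0.06 0 0 0 0 0;0.117 0 0 0 0 0;0.117 0 0.03 0 0 0;0.117 0 0.06 0 0 0;0.117 0 0.064 0 0 0;0.117 0 0.064 0 0 0;0.117 0 0.064 0 0 0'
python3 - <<'E'
from h import *
P=[]
for i in range(4):
    r.snapshot("top");s=r.observe();P.append(s["tool_pos"])
p=np.mean(P,0);print(p.round(4),s["time_s"],np.round(s["force"],1),np.std(P,0).round(4))
Rt=R.from_quat(s["ee_rot"])
print((Rt.inv().apply(np.array([.5362,.2604,.1329])-p)/.75).round(4))
cv2.imwrite("pics/s6.png",r.snapshot("scene"))
im=r.snapshot("wrist");cal=r.get_calibration("wrist");cv2.imwrite("pics/w6.png",im)
a=cv2.resize(im[150:300,160:360],None,fx=3.5,fy=3.5,interpolation=2)
cv2.imwrite("pics/w6c.png",a)
E
```

```text
time_s: 11.4
tool_pos: [0.5382, 0.2603, 0.1659]
ee_rot: [0.22, 0.975, 0.0, 0.001]
force: [0.2, 0.8, 0.1]
opening: 0.0176
finger_force: 12.0
[0.5381 0.2604 0.166 ] 11.6 [ 0.1  0.3 -0.2] [0.0001 0.     0.0001]
[ 0.0023 -0.0012  0.0441]
```

View pics/w6c.png

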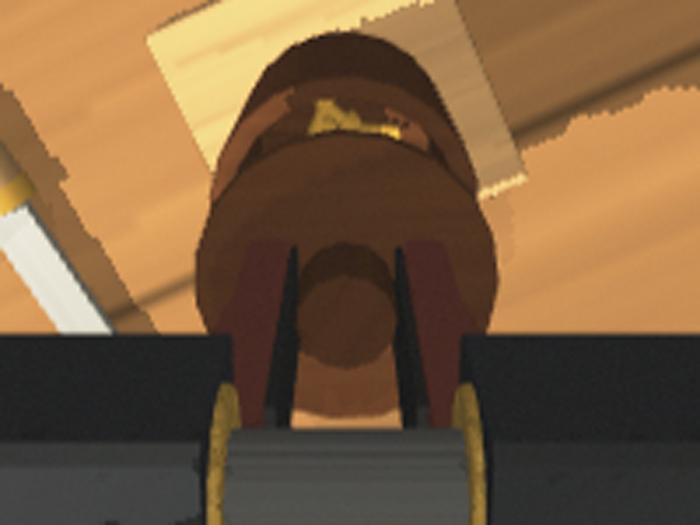

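The lid disc is centred at column 347 of the crop and the pot rim at about 345, so they are aligned sideways. I'll check fore and aft from the near rim arc (crop row ~77) and the disc arc (row ~133).

```bash
python3 - <<'E'
from h import *
cal=r.get_calibration("wrist");s=r.observe();p=np.array(s["tool_pos"]);Rt=R.from_quat(s["ee_rot"])
a=np.linspace(0,2*np.pi,360)
def bb(c,z,rad):
    q=np.array([proj([c[0]+rad*np.cos(t),c[1]+rad*np.sin(t),z],cal) for t in a]);return ((np.r_[q.min(0),q.max(0)]-[160,150,160,150])*3.5).round(1)
t=np.array([.5362,.2604])
print("rim",bb(t,.123,.031),"mouth",bb(t,.123,.0255),"base",bb(t,.045,.031))
for o in (0,.001): print("disc",bb(Rt.apply([o,0,0])[:2]+p[:2],p[2]-.0179+.014,.029))
E
```

```text
rim [207.3  82.9 479.2 341.2] mouth [231.4 107.4 455.1 319.8] base [242.7  35.  444.1 230.8]
disc [192.6 140.  499.6 425.7]
disc [192.4 134.7 499.8 421.2]
```

```bash
python3 -m jog '0.0015 -0.0005 0 0 0 0;0.0015 -0.0005 0.01 0 0 0;0.0015 -0.0005 0.02 0 0 0;0.0015 -0.0005 0.027 0 0 0;0.0015 -0.0005 0.031 0 0 0;0.0015 -0.0005 0.034 0 0 0;0.0015 -0.0005 0.036 0 0 0;0.0015 -0.0005 0.037 0 0 0;0.0015 -0.0005 0.037 0 0 0'
python3 -m jog '0 0 0.001 0 0 0;0 0 0.002 0 0 0;0 0 0.003 0 0 0;0 0 0.004 0 0 0;0 0 0.005 0 0 0;0 0 0.006 0 0 0;0 0 0.006 0 0 0;0 0 0.006 0 0 0'
```

```text
time_s: 12.6
tool_pos: [0.5362, 0.2604, 0.1372]
ee_rot: [0.22, 0.975, 0.0, 0.0]
force: [-0.5, 0.3, -0.8]
opening: 0.0174
finger_force: 12.0
time_s: 13.4
tool_pos: [0.5362, 0.2604, 0.1328]
ee_rot: [0.22, 0.975, 0.0, 0.0]
force: [-0.2, -0.2, 2.6]
opening: 0.0175
finger_force: 12.0
```

Contact at the expected seating height (about 3 N). I'll release, rise and check.

```bash
python3 -m jog '0 0 0 0 0 0;0 0 0 0 0 0;0 0 0 0 0 0;0 0 0 0 0 0;0 0 0 0 0 0;0 0 0 0 0 0;0 0 0 0 0 0;0 0 0 0 0 0;0 0 0 0 0 0;0 0 0 0 0 0;0 0 0 0 0 0;0 0 0 0 0 0' 1
python3 -m jog '0 0 -0.01 0 0 0;0 0 -0.03 0 0 0;-0.02 0 -0.07 0 0 0;-0.07 0 -0.11 0 0 0;-0.12 0 -0.11 0 0 0;-0.12 0 -0.11 0 0 0;-0.12 0 -0.11 0 0 0;-0.12 0 -0.11 0 0 0'
python3 look.py w7 lid_knob lid pot_rim pot;python3 - <<'E'
import cv2,numpy as np
from rig import r
im=cv2.imread("pics/w7.png");s=r.snapshot("scene")
a=cv2.resize(im[30:180,180:340],None,fx=2.5,fy=2.5,interpolation=2);b=cv2.resize(s[180:255,300:380],None,fx=5,fy=5,interpolation=2)
cv2.imwrite("pics/w7c.png",np.hstack([a,b]))
E
```

```text
time_s: 14.6
tool_pos: [0.5361, 0.2604, 0.1327]
ee_rot: [0.22, 0.975, 0.0, -0.0]
force: [0.2, 0.5, -0.1]
opening: 0.0876
finger_force: 0.0
time_s: 15.4
tool_pos: [0.6163, 0.2227, 0.2152]
ee_rot: [0.22, 0.976, 0.0, -0.001]
force: [-0.4, -0.5, -0.6]
opening: 0.0879
finger_force: 0.0
15.4 [0.6163 0.2227 0.2152] [-0.59  0.46  0.21  1.62 -0.11  1.07  0.77] [-0.4 -0.5 -0.6]
lid_knob [256.9  96.4] 0.75 [0.524  0.2639 0.032 ]
lid_knob [228.4  63.5 292.  137.2] 0.81
lid [255.8 101.1] 0.66 [0.5261 0.2612 0.    ]
lid [225.9  65.1 292.2 137.6] 0.9
pot [244.7  62.7 294.5 135.2] 0.76
```

View pics/w7c.png

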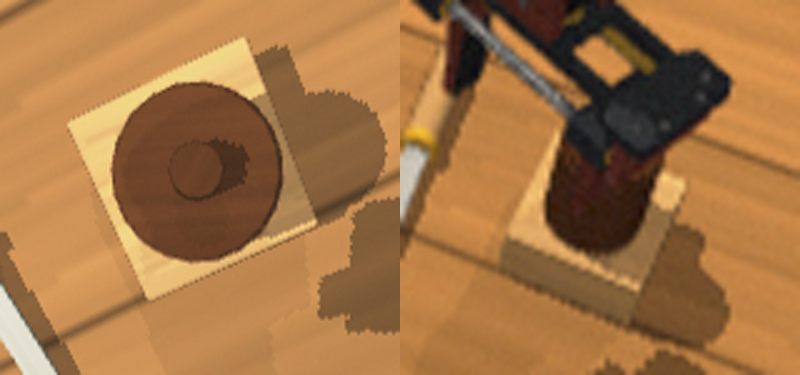

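```bash
python3 - <<'E'
from h import *
cal=r.get_calibration("wrist");s=r.observe();p=np.array(s["tool_pos"]);Rt=R.from_quat(s["ee_rot"])
print("knob",pix2world([258,98],cal,.147))
x,f=fitdisc([224.8,62.8,292.8,134.8],cal,[.123],.031,[.536,.26]);print("pot outline",x.round(4),f.round(1))
for z in (.155,.083):
    d=Rt.inv().apply(np.r_[.5363,.2603,z]-p);print((d/.75).round(4))
E
```

```text
knob [0.53615693 0.25959689 0.147     ]
pot outline [0.5362 0.2603] [-0.8 -0.6  0.8  0.8]
[ 1.195e-01 -1.000e-04  8.020e-02]
[ 1.195e-01 -1.000e-04  1.762e-01]
```

Lid is concentric with the pot and seated. I'll come down around the pot.

```bash
python3 -m jog '0.06 0 0 0 0 0;0.12 0 0 0 0 0;0.12 0 0 0 0 0;0.12 0 0.04 0 0 0;0.12 0 0.08 0 0 0;0.12 0 0.12 0 0 0;0.12 0 0.15 0 0 0;0.12 0 0.166 0 0 0;0.12 0 0.176 0 0 0;0.12 0 0.176 0 0 0;0.12 0 0.176 0 0 0'
python3 -m jog '0 0 0 0 0 0;0 0 0 0 0 0;0 0 0 0 0 0;0 0 0 0 0 0;0 0 0 0 0 0;0 0 0 0 0 0;0 0 0 0 0 0;0 0 0 0 0 0' 0.62 4
```

```text
time_s: 17.0
tool_pos: [0.5369, 0.2607, 0.0841]
ee_rot: [0.22, 0.975, 0.001, 0.001]
force: [-0.7, -0.5, 0.7]
opening: 0.088
finger_force: 0.0
time_s: 17.8
tool_pos: [0.5363, 0.2606, 0.0835]
ee_rot: [0.22, 0.975, 0.0, 0.0]
force: [-1.2, 0.1, 5.0]
opening: 0.0619
finger_force: 4.0
```

```bash
python3 -m jog '0 0 0 0 0 0;0 0 0 0 0 0'; python3 - <<'E'
from h import *
cv2.imwrite("pics/s8.png",r.snapshot("scene"));im=r.snapshot("wrist")
s=r.observe();print(np.round(s["force"],1),np.round(s["ft_torque"],2))
cv2.imwrite("pics/w8c.png",cv2.resize(im[120:320,130:390],None,fx=3,fy=3,interpolation=2))
E
```

```text
time_s: 18.0
tool_pos: [0.5363, 0.2606, 0.0835]
ee_rot: [0.22, 0.975, 0.0, 0.0]
force: [-0.5, 0.3, 6.3]
opening: 0.0617
finger_force: 4.0
[-0.4  0.3  5.8] [-0.    0.21  0.04]
```

View pics/w8c.png

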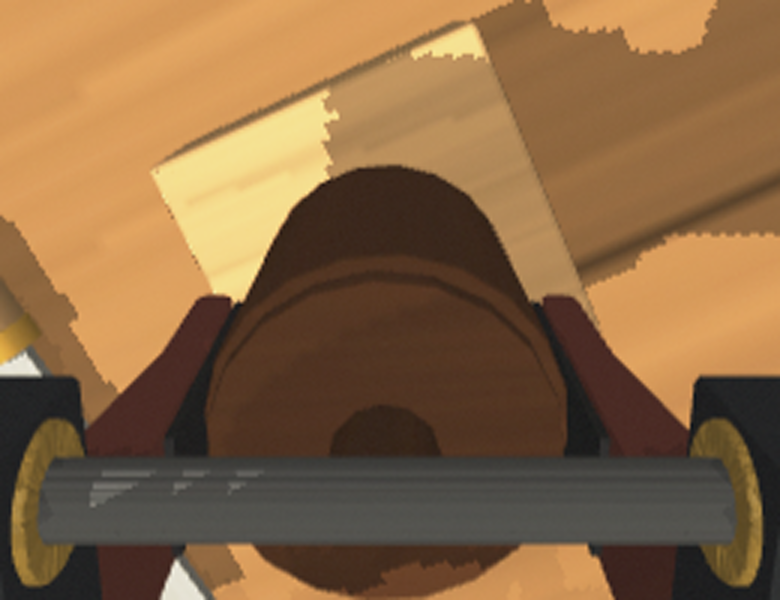

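The lid sits flush on the rim and the fingers flank the pot. The upward 6 N is probably the light grip resisting the last bit of settling, so I'll test that by easing up about 1 mm.

```bash
python3 -m jog '0 0 -0.0005 0 0 0;0 0 -0.001 0 0 0;0 0 -0.001 0 0 0'; python3 -m jog '0 0 0 0 0 0;0 0 0 0 0 0;0 0 0 0 0 0' 0.5 25
```

```text
time_s: 18.4
tool_pos: [0.536, 0.2604, 0.0836]
ee_rot: [0.22, 0.975, -0.0, -0.0]
force: [0.7, -0.0, -0.8]
opening: 0.0613
finger_force: 4.0
time_s: 18.7
tool_pos: [0.5359, 0.2603, 0.0836]
ee_rot: [0.22, 0.975, -0.0, -0.0]
force: [0.4, 1.1, -2.3]
opening: 0.0614
finger_force: 25.0
```

Confirmed: it was grip friction. Now I'll lift smoothly by 13 cm.

```bash
python3 -m jog '0 0 -0.002 0 0 0;0 0 -0.006 0 0 0;0 0 -0.012 0 0 0;0 0 -0.02 0 0 0;0 0 -0.03 0 0 0;0 0 -0.04 0 0 0;0 0 -0.05 0 0 0;0 0 -0.06 0 0 0;0 0 -0.07 0 0 0;0 0 -0.08 0 0 0;0 0 -0.09 0 0 0;0 0 -0.1 0 0 0'
python3 -m jog '0 0 -0.01 0 0 0;0 0 -0.02 0 0 0;0 0 -0.03 0 0 0;0 0 -0.04 0 0 0;0 0 -0.05 0 0 0;0 0 -0.059 0 0 0;0 0 -0.066 0 0 0;0 0 -0.071 0 0 0;0 0 -0.074 0 0 0;0 0 -0.075 0 0 0;0 0 -0.075 0 0 0;0 0 -0.075 0 0 0'
python3 -m jog '0 0 0 0 0 0;0 0 0 0 0 0;0 0 0 0 0 0;0 0 0 0 0 0;0 0 0 0 0 0'
python3 - <<'E'
from h import *
s=r.observe();print(np.round(s["joint_vel"],3).tolist(),np.round(s["ft_torque"],2))
w=r.snapshot("wrist");c=r.snapshot("scene")
p=proj([.536,.26,.22],r.get_calibration("scene")).astype(int)
a=cv2.resize(w[120:320,130:390],(390,300));b=cv2.resize(c[p[1]-50:p[1]+50,p[0]-65:p[0]+65],(390,300),interpolation=2)
cv2.imwrite("pics/end.png",np.hstack([a,b]))
E
```

```text
time_s: 19.9
tool_pos: [0.5361, 0.2604, 0.1595]
ee_rot: [0.22, 0.975, -0.0, -0.0]
force: [-0.9, 0.9, -4.5]
opening: 0.0612
finger_force: 25.0
time_s: 21.1
tool_pos: [0.536, 0.2603, 0.2149]
ee_rot: [0.22, 0.975, -0.0, -0.0]
force: [-0.3, 0.6, -3.0]
opening: 0.0613
finger_force: 25.0
time_s: 21.6
tool_pos: [0.5361, 0.2604, 0.2151]
ee_rot: [0.22, 0.975, -0.0, -0.0]
force: [1.0, -0.3, -4.1]
opening: 0.0611
finger_force: 25.0
[0.001, 0.001, 0.001, -0.001, 0.002, 0.001, -0.0] [0.01 0.01 0.01]
```

View pics/end.png

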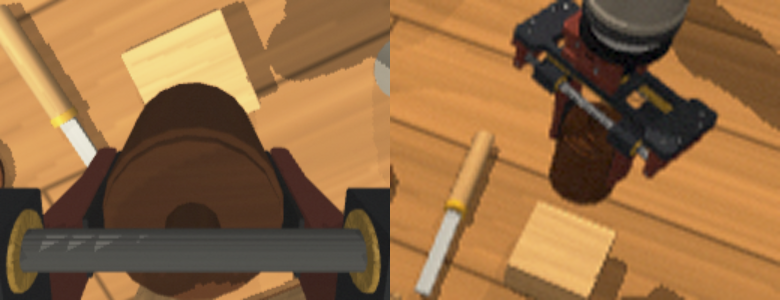

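The pot is lifted 13 cm and level, lid flush on the rim (crop about (190,190)), block empty below, arm still.

```bash
python3 -c "from rig import r; print(r.sign_off())"
```

```text
the job is handed in; nothing more can be done
None
```

The small lid is seated on the screw pot, and the arm is holding the pot level and still about 13 cm above the block. I handed the job in at about 21.7 s and saw nothing else move; the judge's result was not shown.

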